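# Dispense one silver blank and slide it to the blue pad

## Robot

A 6-joint arm with a two-finger parallel gripper is mounted at the origin on the work surface. World frame = base frame: x ahead of the robot, y to its left, z up, the work surface at z = 0. Lengths are in m, angles in rad, forces in N, time in s.
With the tool pointing down it reaches from about 0.3 to 0.875 m from the base axis. Payload 6.4 kg.
Tool frame: the origin (TCP) lies midway between the tips of the shut fingers; the grasp point (between the pads) lies 19 mm behind it; z points along the fingers, y is the line along which they close (so a half turn about z gives the same grasp; the last joint's range is limited). The gripper opens to 85 mm and grips with 20 to 120 N. Pads are 22 mm wide; open, the fingers measure 114 mm over their backs; the gripper's body (76 mm by 85 mm) begins 54 mm behind the grasp point. The pads swing forward as they close: fully open they stand 13 mm farther back than shut.
Start: joints at [-1.531, 0.181, 1.607, -0, 1.354, -0.206], TCP at [0.14, -0.558, 0.231] pointing down, gripper open.
Joint ranges: [-2.99, 2.99], [-0.89, 2.07], [0.3, 2.58], [-1.14, 4.28], [0, 2.63], [-3.12, 3.12]. Speed limits (rad/s): [2.57, 2.57, 3.01, 3.14, 3.14, 3.14].

## Interface

Orientations are given as a rotation vector (axis times angle).
In Python, from workcell import bot gives the robot as it stands. Calls block until the motion is done:
- bot.move_to(position, orientation): joint-space move of the TCP to a pose.
- bot.move_linear(position, rot=None, rate=0.15, contact_N=None): straight line of the TCP; rot=None keeps the orientation; rate is the mean speed in m/s. With contact_N (N) it stops when the force on the tool has changed by that much, and returns True; else False.
- bot.move_joints(angles): joint-space move.
- bot.gripper_open() and bot.grab(grip_force=None): open the fingers fully, or close them until they stop; grip_force is the grip in N (None keeps the last).
- bot.wait(seconds).
- bot.ik(position, orientation): joint angles nearest the present ones, or None.
- bot.get_state(): the state.
- bot.read_camera(name): name is "scene" or "top" or "wrist"; returns a dict with "frame" (480x640x3 uint8, blue, green, red), "camera_matrix" (3x3 intrinsics, pixels), "k1" (the pictures are not rectified: a ray, as slopes to the right and down, at radius r is drawn at 1 + k1 r^2 times it, then the intrinsics apply), "world_to_cam" (4x4, takes a point from world to camera coordinates); the wrist camera has in their place "tool_from_camera" (4x4, takes a point from camera to tool coordinates, whose origin is the TCP and whose axes are the flange's). Camera axes: x right, y down, z forward; pixel columns grow to the right and rows downward; lengths in m; the calibration is good to about 2 mm. A picture is of the moment at which its call begins: read the wrist's pose just before it. There is no depth.
A pose or a line that the arm cannot do raises bot.IKError and nothing moves.
- bot.close_job(): hands the job in; it is judged then, once.
The state is a dict: "clock": time; "joint_pos": joint angles; "joint_velocities": joint speeds; "joint_efforts": joint torques, N m; "eef_pos": TCP position; "tool_rot": TCP orientation; "force": force on the tool from outside, world axes, zero at the start; "moment": the same for the moment, N m; "gripper_width": finger opening in m; "gripper_force": force on a finger pad.
Only numpy, scipy, OpenCV 4.12 (cv2) and the standard library are available. Lean on these libraries where they do the work, as an engineer would, in place of code of your own. Each camera call takes 0.05 s, during which the arm holds its last target. There are 200 camera calls.

## Task

Press the red plunger of the blank dispenser all the way down once and let it come back up, so that a single silver blank comes out on the bench. Then, with the fingertips, nudge that blank flat along the bench until it lies wholly on the blue pad, not picking it up. The other blanks stay in the magazine and everything else on the bench stays where it is.

Things in the scene. Friction and masses are not known exactly. Their poses are not given: they have to be found in the camera images.
- dispenser: Fixed blue blank dispenser, 142 mm long, 46 mm wide (74 mm over its feet), 66 mm high. Its own x axis runs along its length: the magazine with the stack of blanks and the clear front window is at its origin (on the bench surface, under the middle of the stack), the housing reaches to x = +118 mm, the front window's outside is at x = -24 mm. A blank comes out flat on the bench through the slot under the window, towards the dispenser's -x, which faces roughly the robot.
- plunger_top (a point): Centre of the top face of the red plunger cap (36 mm across, 10 mm thick) on the housing, 85 mm behind the magazine, 115 mm above the bench when up. It goes straight down.
- plunger (a joint): Plunger travel: 0 up, 0.028 (28 mm) fully down at a firm stop. A spring brings it back up; it needs about 8 N at the start and 15 N at the bottom, more if pressed fast (25 N per m/s). It drives a steel pusher blade 2.4 times as far forward: the full press leaves the middle of the lowest blank 58 to 68 mm in front of the dispenser's origin, more if pressed fast; letting it up draws the blade back and the stack sinks by one blank.
- blank0_center (a point): Centre (half-way up) of the lowest blank of the stack, the one that comes out: plain silver-coloured titanium disc, 36 mm across, 10 mm thick, about 46 g, z axis along its own axis. It starts in the magazine, flat on the bench.
- blank1_center (a point): Centre of the same kind of blank, number 2 from the bottom of the stack; it stays in the magazine.
- blank2_center (a point): Centre of the same kind of blank, number 3 from the bottom of the stack; it stays in the magazine.
- blank3_center (a point): Centre of the same kind of blank, number 4 from the bottom of the stack; it stays in the magazine.
- blue_pad: Round blue pad inlaid flush in the bench, 90 mm across, to one side of the dispenser's front; origin at its centre on the bench surface.
- red_pad: Round red pad of the same size on the other side; origin at its centre. Not used.
- flux_jar: loose glass jar with orange cap, 48 mm across, 58 mm high, standing beside the dispenser; origin at centre of its underside
- bench_block: loose steel block 50 x 50 x 30 mm on the dispenser's other side; origin at centre of its underside
- hammer: loose hammer lying on the left of the bench; origin on its underside
- driver: loose screwdriver lying on the right of the bench; origin on its underside
- mandrel: loose steel cone for ring shaping, 44 mm foot, 90 mm high, on the left; origin at centre of its underside
- tool_cup: loose white cup 72 mm across, 85 mm high, on the right; origin at centre of its underside
- oil_bottle: loose small bottle 40 mm across, 70 mm high, on the right near the robot; origin at centre of its underside

How it is judged:
On the way, in this order (a step that is already met when the one before it is completed fails the run):
1. the plunger is pressed all the way down (value of joint plunger above 0.025 m).
2. the plunger is back up and the lowest blank lies in front of the dispenser (value of joint plunger below 0.004 m and x of blank0_center in the frame of dispenser below -0.05 m and height (world z) of blank0_center below 0.008 m), for 0.1 s.
At the end, for the whole second after the job is handed in: The blank lies flat and at rest wholly on the blue pad (its centre within 29 mm of the pad's centre, 2 mm of overhang forgiven), the plunger is up, and the other three blanks are in the magazine (horizontal distance between blank0_center and blue_pad below 0.029 m and height (world z) of blank0_center below 0.008 m and angle between blank0_center's own z axis and vertical below 0.1 rad and linear speed of blank0 below 0.01 m/s and value of joint plunger below 0.004 m and x of each of blank1_center, blank2_center, blank3_center in the frame of dispenser above -0.015 m); the robot touches nothing.
It fails at once if the blank is lifted or tipped up (its centre more than 15 mm above the bench) (height (world z) of blank0_center above 0.015 m).
It fails at once if a second blank leaves the magazine (not (x of each of blank1_center, blank2_center, blank3_center in the frame of dispenser above -0.015 m)).
It fails at once if a blank is pulled up out of the magazine (height (world z) of blank1_center above 0.025 m or height (world z) of blank2_center above 0.035 m or height (world z) of blank3_center above 0.045 m).
It fails at once if another thing on the bench is shifted by more than 20 mm or lifted (distance of any of flux_jar, bench_block, hammer, driver, mandrel, tool_cup, oil_bottle from where it was at the start of the episode above 0.02 m).
It also fails if it takes over 48 s, if anything falls off the work surface, if the arm or the gripper's body presses on something with over 40 N, if the wrist force passes 120 N, or if a joint passes its speed limit or range.

## Working session

There is one attempt and no reset: what is moved stays moved. The work goes in short steps, each a Python script; the robot and the scene stay as the last script left them, time stands still between calls to the robot, and variables do not carry over. Pictures are saved under pics/ and viewed, at most 10 in all, crops included, and the job is handed in when it is done.

```bash
mkdir -p pics; cat > h.py <<'E'
import numpy as np, cv2
from workcell import bot
def ray(c,u,v):
    K=np.array(c["camera_matrix"]); 
    p=cv2.undistortPoints(np.array([[[u,v]]],float),K,np.array([c["k1"],0,0,0.]))[0,0]
    return np.array([p[0],p[1],1.])
def onplane(c,u,v,z):
    T=np.linalg.inv(np.array(c["world_to_cam"])); d=T[:3,:3]@ray(c,u,v); o=T[:3,3]
    return o+d*(z-o[2])/d[2]
E
python3 - <<'E'
from h import *
import pickle
for n in("top","scene"):
    c=bot.read_camera(n); cv2.imwrite(f"pics/{n}0.png",c["frame"]); pickle.dump(c,open(n+".pkl","wb"))
s=bot.get_state();print(s["tool_rot"],s["clock"])
print(np.linalg.inv(np.array(c["world_to_cam"]))[:3,3],c["k1"])
E
```

```text
[-3.11634390e+00 -3.85020470e-01 -2.16018836e-04] 0.1
[ 1.27842072 -0.3979375   1.06086045] -0.10375322089385819
```

View pics/top0.png

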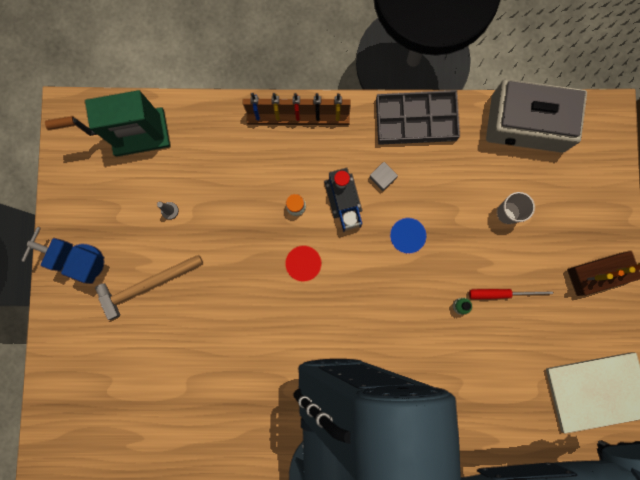

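View pics/scene0.png

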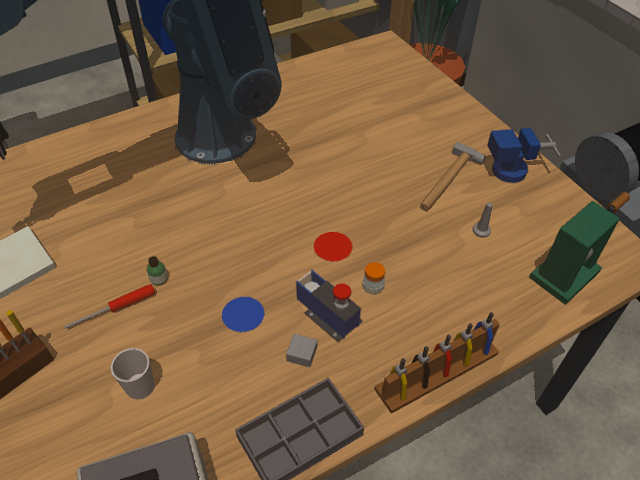

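The top view shows the plunger at about (342,178), the stack at (350,219), the blue pad at (408,236), the red pad at (303,263), the jar at (295,204) and the block at (383,177). The scene view agrees. I'll enlarge the dispenser area next.

```bash
python3 - <<'E'
from h import *
import pickle
for n,(x0,y0,x1,y1) in dict(top=(280,150,440,270),scene=(200,220,400,370)).items():
    c=pickle.load(open(n+".pkl","rb")); f=c["frame"]
    cv2.imwrite(f"pics/{n}1.png",cv2.resize(f[y0:y1,x0:x1],None,fx=800/(x1-x0),fy=800/(x1-x0),interpolation=cv2.INTER_CUBIC))
    b,g,r=[f[...,i].astype(int) for i in range(3)]
    for nm,m,z in(("red",(r>130)&(g<60)&(b<60),0.115),("blue",(b>110)&(r<60),0)):
        m=m.astype(np.uint8);k,l,s,ce=cv2.connectedComponentsWithStats(m)
        for i in range(1,k):
            if s[i,4]>60 and x0-10<ce[i,0]<x1 and y0<ce[i,1]<y1: print(n,nm,s[i],ce[i].round(1),onplane(c,*ce[i],z).round(4),onplane(c,*ce[i],0).round(4))
E
```

```text
top red [335 171  15  15 175] [341.7 177.7] [ 0.6917 -0.0092  0.115 ] [ 0.7187 -0.0116  0.    ]
top red [286 246  35  35 969] [302.8 263.2] [0.4921 0.0791 0.115 ] [0.5016 0.0845 0.    ]
top blue [391 219  35  34 935] [407.9 235.3] [ 0.5726 -0.177   0.    ] [ 0.5726 -0.177   0.    ]
scene red [314 232  38  29 870] [332.6 246.1] [0.5859 0.0282 0.115 ] [0.5017 0.0801 0.    ]
scene red [334 284  17  14 196] [341.8 290.4] [ 0.693  -0.0129  0.115 ] [0.6218 0.0339 0.    ]
scene blue [ 222  297   42   35 1120] [242.5 313.9] [ 0.5735 -0.1814  0.    ] [ 0.5735 -0.1814  0.    ]
```

View pics/top1.png

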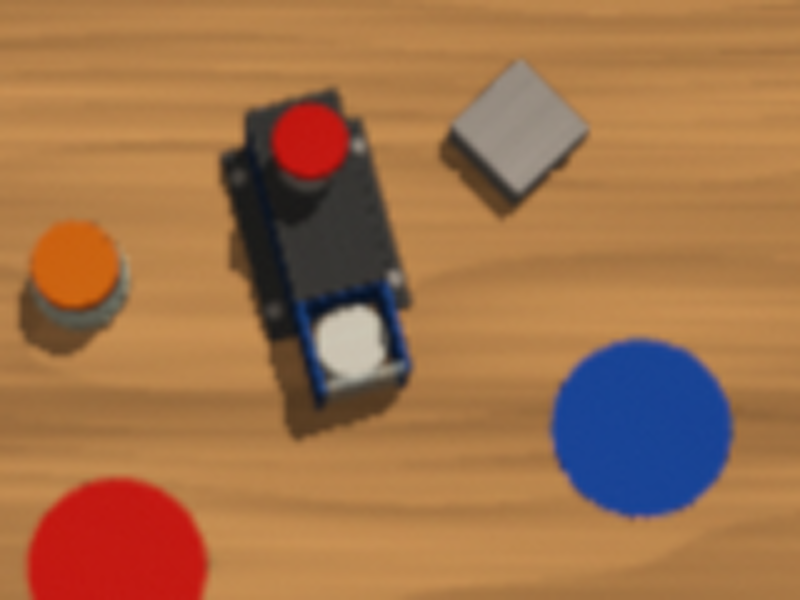

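```bash
cat >> h.py <<'E'
from scipy.spatial.transform import Rotation as Rn
def down(phi):
    best=None
    for p in(phi,phi+np.pi):
        y=np.array([np.cos(p),np.sin(p),0]);z=np.array([0,0,-1.]);x=np.cross(y,z)
        r=Rn.from_matrix(np.c_[x,y,z]).as_rotvec()
        q=bot.ik([.6,-.03,.2],r)
        if q is not None:
            d=abs(np.array(q)-bot.get_state()["joint_pos"])[5]
            if best is None or d<best[0]: best=(d,r)
    return best[1]
E
python3 - <<'E'
from h import *
import pickle
c=pickle.load(open("top.pkl","rb"))
st=onplane(c,280+351/5,150+341/5,.04); pl=np.array([.6925,-.011]); d=pl-st[:2]
print("stack",st,np.linalg.norm(d),np.degrees(np.arctan2(d[1],d[0])))
r=down(np.arctan2(d[1],d[0]))
bot.grab()
bot.move_to([*pl,.18],r)
bot.move_linear([*pl,.122],rate=.12)
print(bot.get_state()["force"])
print(bot.move_linear([*pl,.082],rate=.04,contact_N=30))
s=bot.get_state();print(s["eef_pos"],s["force"])
bot.move_linear([*pl,.18],rate=.1)
s=bot.get_state();print(s["force"],s["clock"])
c=bot.read_camera("top");cv2.imwrite("pics/top2.png",cv2.resize(c["frame"][130:310,260:460],None,fx=3.3,fy=3.3,interpolation=cv2.INTER_CUBIC));pickle.dump(c,open("top2.pkl","wb"))
c=bot.read_camera("scene");cv2.imwrite("pics/scene2.png",cv2.resize(c["frame"][210:360,210:410],None,fx=4,fy=4,interpolation=cv2.INTER_CUBIC));pickle.dump(c,open("scene2.pkl","wb"))
E
```

```text
stack [ 0.60879405 -0.03175175  0.04      ] 0.08623990717095935 13.923619476583724
[ 0.52898566 -0.19229242 -1.14025426]
True
[ 0.69341424 -0.01109514  0.08809235] [-6.68575081 -0.73595692 13.70542458]
[ 1.08327714 -1.21333388 -0.068453  ] 6.275
```

View pics/scene2.png

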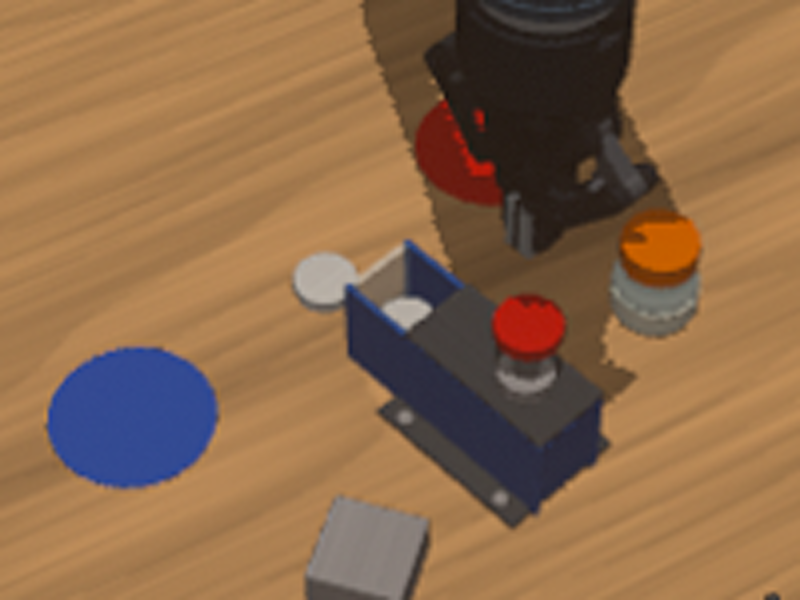

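View pics/top2.png

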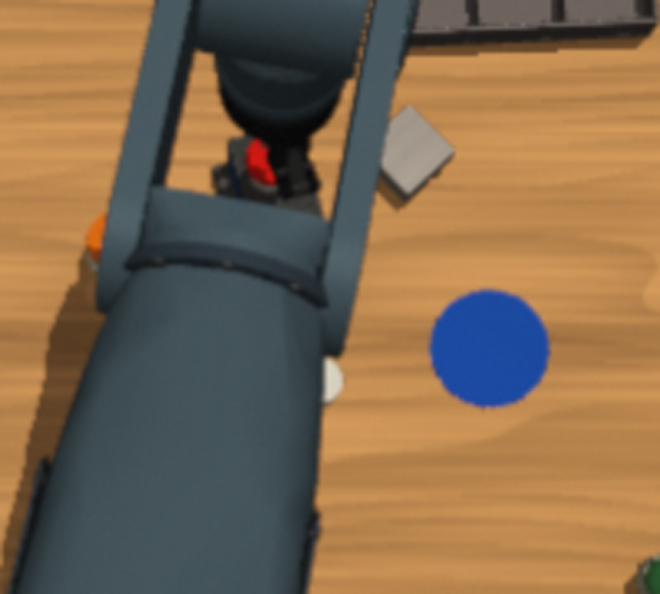

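The scene crop shows the plunger back up and a single blank out at about crop (325,279). The top view is mostly hidden by the arm. I'll locate the blank and start the nudge.

```bash
python3 - <<'E'
from h import *
import pickle
c=pickle.load(open("scene2.pkl","rb"))
b=onplane(c,210+325/4,210+277/4,.010)[:2]
st=np.array([.6088,-.0318]); u=np.array([.0837,.0207]);u/=np.linalg.norm(u)
pad=np.array([.573,-.179])
print("blank",b,"x along",(b-st)@u,"lat",(b-st)@[-u[1],u[0]])
b=st-.063*u if abs((b-st)@u+.063)>.008 else b
d=pad-b; L=np.linalg.norm(d); d/=L; r=down(np.arctan2(d[1],d[0])); print(b,L,np.degrees(np.arctan2(d[1],d[0])))
p=b-d*.055
bot.move_to([*(p-.0*u),.17],r)
bot.move_linear([*p,.005],rate=.12)
c=bot.read_camera("scene");cv2.imwrite("pics/scene3.png",cv2.resize(c["frame"][210:360,210:410],None,fx=4,fy=4,interpolation=cv2.INTER_CUBIC))
s=bot.get_state();print(s["eef_pos"],s["force"],s["clock"])
E
```

```text
blank [ 0.54828151 -0.05165572] x along -0.06351546966115386 lat -0.004745800599504271
[ 0.54828151 -0.05165572] 0.1297211223106686 -79.01505713409664
[0.53849888 0.00218413 0.00581135] [0.22050428 0.01182112 0.69996712] 9.3667
```

View pics/scene3.png

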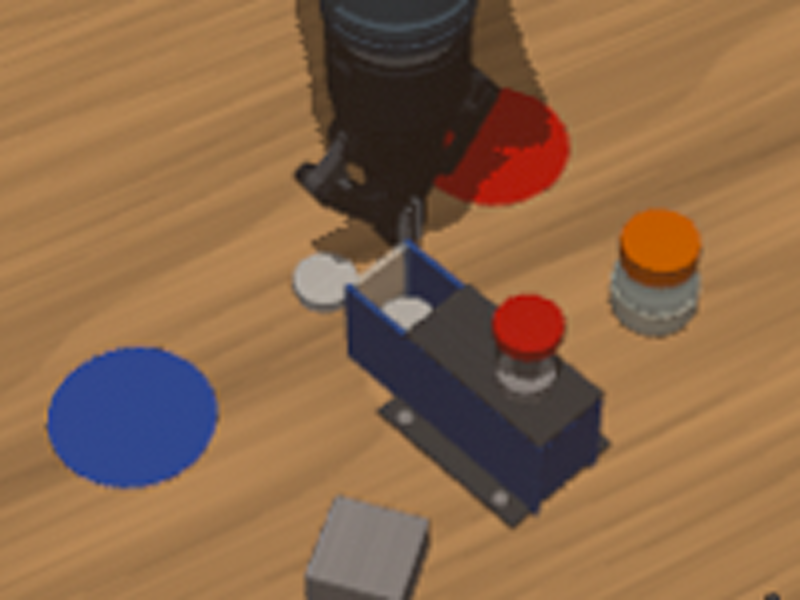

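The fingertips are down beside the blank, clear of the window. I'll push part way at low speed, then measure again.

```bash
python3 - <<'E'
from h import *
b=np.array([.5483,-.0517]);d=np.array([.573,-.179])-b;d/=np.linalg.norm(d)
bot.move_linear([*(b+d*.045),.0052],rate=.04)
c=bot.read_camera("scene");cv2.imwrite("pics/scene4.png",cv2.resize(c["frame"][210:360,210:410],None,fx=4,fy=4,interpolation=cv2.INTER_CUBIC))
s=bot.get_state();print(s["eef_pos"],s["force"],s["clock"])
E
```

```text
[ 0.55689275 -0.09581865  0.00523635] [-0.32667646 -0.17330007  0.56681011] 12.0667
```

View pics/scene4.png

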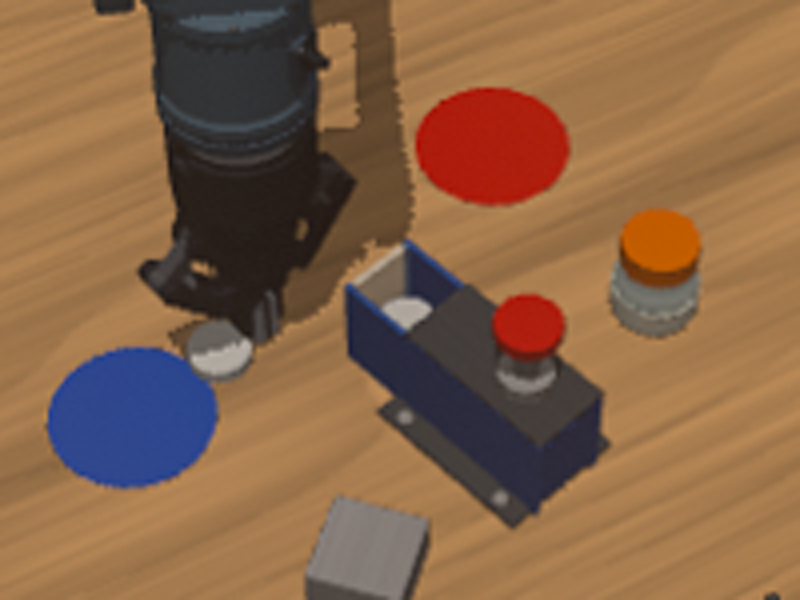

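The blank is at crop (219,348) against the fingertip, drifting slightly sideways. I'll compute its position and go on.

```bash
python3 - <<'E'
from h import *
import pickle
c=pickle.load(open("scene2.pkl","rb"))
b=onplane(c,210+219/4,210+348/4,.010)[:2]
pad=onplane(c,242.5,313.9,0)[:2]
t=np.array(bot.get_state()["eef_pos"])[:2]
d0=np.array([.0247,-.1273]);d0/=np.linalg.norm(d0);n=np.array([-d0[1],d0[0]])
print("blank",b,"pad",pad,"gap",(b-t)@d0,(b-t)@n,"to pad",(pad-b)@d0,(pad-b)@n)
E
```

```text
blank [ 0.56336881 -0.12344124] pad [ 0.57351564 -0.18139586] gap 0.028350401259096384 0.00109601104146143 to pad 0.058826306553518073 -0.001077989801560793
```

The push is well centred, about 1 mm off laterally. It needs another 57 mm or so along the same line.

```bash
python3 - <<'E'
from h import *
d=np.array([.0247,-.1273]);d/=np.linalg.norm(d)
p=np.array(bot.get_state()["eef_pos"])[:2]
e=p+d*.057
bot.move_linear([*e,.0052],rate=.04)
bot.move_linear([*(e-d*.03),.0055],rate=.06)
bot.move_linear([*(e-d*.03),.2],rate=.15)
r=bot.get_state()["tool_rot"]
bot.move_to([.40,.10,.25],r)
c=bot.read_camera("top");A=cv2.resize(c["frame"][150:270,300:460],(400,300),interpolation=cv2.INTER_CUBIC)
c=bot.read_camera("scene");B=cv2.resize(c["frame"][250:370,210:370],(400,300),interpolation=cv2.INTER_CUBIC)
cv2.imwrite("pics/fin.png",np.hstack([A,B]));print(bot.get_state()["clock"])
E
```

```text
16.925
```

View pics/fin.png

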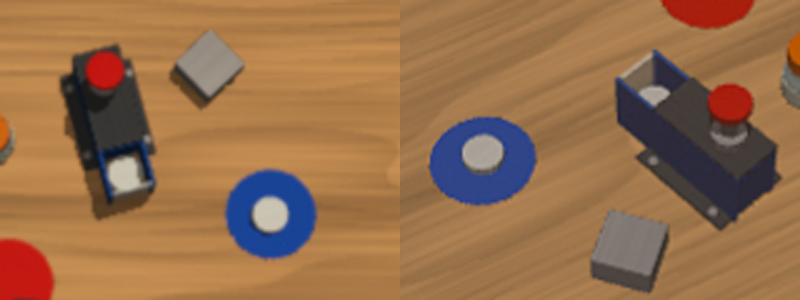

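The blank lies flat at the middle of the blue pad, (270,214) in the top crop. The plunger is up and nothing else has moved.

```bash
python3 -c "
from workcell import bot
print(bot.close_job())"
```

```text
the job is handed in; nothing more can be done
None
```

The job is handed in: I pressed the plunger once and it came back up, and the single blank that came out now lies flat near the centre of the blue pad, with everything else in place in the final pictures (robot clock 17 s; no verdict was returned).

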